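Load the five-tube carrier into the guarded tube reader

ROBOT

A 7-joint arm with a two-finger parallel gripper is mounted at the origin on the work surface. World frame = base frame: x ahead of the robot, y to its left, z up, the work surface at z = 0. Lengths are in m, angles in rad, forces in N, time in s.
With the tool pointing down it reaches from about 0.425 to 0.8 m from the base axis. Payload 8.3 kg.
Tool frame: the origin (TCP) lies midway between the tips of the shut fingers; the grasp point (between the pads) lies 19 mm behind it; z points along the fingers, y is the line along which they close (so a half turn about z gives the same grasp; the last joint's range is limited). The gripper opens to 85 mm and grips with 20 to 120 N. Pads are 22 mm wide; open, the fingers measure 114 mm over their backs; the gripper's body (76 mm by 85 mm) begins 54 mm behind the grasp point. The pads swing forward as they close: fully open they stand 13 mm farther back than shut.
Start: joints at [1.123, 0.383, 0.016, 1.37, -0.006, 1.388, -0.046], TCP at [0.235, -0.579, 0.231] pointing down, gripper open.
Joint ranges: [-2.95, 2.95], [-0.25, 2.06], [-1.52, 1.56], [0.18, 2.33], [-1.44, 4.58], [0.02, 2.06], [-3.01, 3.01]. Speed limits (rad/s): [2.39, 2.39, 3.01, 3.01, 3.14, 3.14, 3.14].

INTERFACE

Orientations are given as a unit quaternion [w, x, y, z].
In Python, from plant import monitor, cams, finish_job gives the robot as it stands.
- The arm moves only by the shell command python3 -m inch 'ROWS' [OPENING]. ROWS is JSON, a list of rows, each an object of numbers: "dx", "dy", "dz": the shift along the tool's x, y, z each as a share of 15 cm, from -1 to 1; "wx", "wy", "wz": the turn, a rotation vector about the tool's x, y, z each as a share of 45 degrees, from -1 to 1. In form: [{"dx": .., "dy": .., "dz": .., "wx": .., "wy": .., "wz": ..}, ...]. A call has exactly 5 rows; each row is the pose to reach, as a shift and turn from the pose commanded when the call began, along the tool's axes at that moment; what a row does not reach only later rows make up. A row lasts 1/10 s, in which the tool goes at most 50 mm and 8.59 degrees, less where a joint would pass 70% of its speed; a pose out of reach is approached as far as the arm can. A call with a number of a shift or a turn outside -1 to 1 is refused whole. A call with a gripper value outside its range is refused whole. OPENING is the opening, from -1 (shut) to 1 (fully open), set as the call begins (- or left out, the last holds). The fingers move at their own pace and stop on an object; the grip force is fixed at half the most. Time passes only in rows, so rows that repeat a pose let the fingers close, or fill a call up. It gives the time, the measured TCP pose, the force, the opening and the grip force at its end, in the units of the state.
- monitor.state(): the state, without advancing time (a new reading comes with each control period).
- cams.get_image(name): name is "side" or "top" or "wrist"; returns a dict with "frame" (480x640x3 uint8, blue, green, red), "z_map" (480x640 float32, m along the optical axis (not along the pixel's ray), 0 where there is no reading), "camera_matrix" (3x3 intrinsics, pixels), "origin" and "rotation" of the camera in the world; the wrist camera has in their place "hand_eye" (4x4, takes a point from camera to tool coordinates, whose origin is the TCP and whose axes are the flange's). Camera axes: x right, y up, looking along -z (the intrinsics and any distortion apply to the point x, -y, -z); pixel columns grow to the right and rows downward; lengths in m; the calibration is good to about 2 mm. The wrist camera is an equidistant fisheye: a pixel r from the principal point sees the ray r / f radians off the axis. A picture is of the moment at which its call begins: read the wrist's pose just before it.
- finish_job(): hands the job in; it is judged then, once.
The state is a dict: "t": time; "joint_pos": joint angles; "qd": joint speeds; "joint_efforts": joint torques, N m; "position": TCP position; "eef_rot": TCP orientation; "force": force on the tool from outside, world axes, zero at the start; "ft_torque": the same for the moment, N m; "grip_width": opening from 0.0 (shut) to 1.0 (fully open); "finger_force": force on a finger pad.
Only numpy, scipy, OpenCV 4.12 (cv2) and the standard library are available. Lean on these libraries where they do the work, as an engineer would, in place of code of your own. Each camera call takes 0.05 s, during which the arm holds its last target. There are 200 camera calls.

TASK

Load the tube reader: slide its clear guard door fully open, stand the five-tube carrier upright on the feed track outside the doorway and let go of it, then slide it along the track into the bay until it is fully home against the end stop, and slide the guard fully shut behind it. Leave the four-tube and six-tube carriers and everything else on the bench where they are, and do not tip any carrier over.

Things in the scene. Friction and masses are not known exactly. Their poses are not given: they have to be found in the camera images.
- loader: Tube reader, white and grey bench-top machine, fixed. Origin: at bench height in the middle of the doorway (door plane x = 0). x points level into the bay, z up, y across the doorway to the side where the guard opens. Behind the doorway the bay is 116 mm wide; its side walls are 86 mm high up to x = 80 mm, open above when the guard is open. Housing spans y = -105 to 180, x = 0 to 330 mm.
- feed_track (a point): Middle of the feed track's top, loader (x, y) = (-110, 0) mm, 6 mm above the bench. The aluminium track is 64 mm wide, runs from loader x = -215 mm to the doorway and on inside, level, without a threshold, to the end stop. On it two steel rails 10 mm high, 6 mm thick, 40 mm apart inside (loader y = -20 to 20 mm), from x = -210 mm to the stop.
- end_stop (a point): Foot of the bay's flat end stop, loader x = 150 mm, y = 0, 6 mm above the bench. Home, the carrier's nose touches it: its centre is then at loader x = 82 mm and its rear end 15 mm inside the door plane.
- hood_edge (a point): Middle of the front top edge of the fixed hood, loader x = 80 mm, 157 mm above the bench. The hood covers the bay from x = 80 mm on (to 330 mm), across the whole housing; the tunnel under it is 95 mm high.
- guard (a joint): Guard opening in m: 0 fully shut, 0.100 fully open (end stops). One L-shaped clear panel with aluminium edges, 112 mm wide, centred on loader y = 0 when shut: front pane at loader x = -10 to -4 mm, 20 to 98 mm above the bench, roof pane x = -10 to 76 mm, 92 to 98 mm up. Slides along loader +y to open, about 1.5 N of friction, stays where it is left.
- guard_handle (a point): Middle of the top of the guard's handle, a dark steel upright fin on the roof pane: 50 mm long along loader x, 14 mm thick along loader y, from 97 to 132 mm above the bench (this point: 132 mm). Moves with the guard: loader x = 28 mm, y = 35 mm + guard opening. Push its flat faces from either side, or pinch it.
- carrier5: Five-tube carrier, the one to load: grey plastic block with five capped tubes fixed in a row, 135 mm long (its x axis, both ends alike), 28 mm wide (y), solid sides up to 45 mm, white caps up to 66 mm, at each end a full-width end plate 8 mm thick, also 66 mm high. 0.12 to 0.24 kg. Origin: centre of its underside. Starts standing on the bench.
- carrier4: Four-tube carrier, leave alone: same make, 110 mm long, otherwise like carrier5. Origin: centre of its underside.
- carrier6: Six-tube carrier, leave alone: same make, 160 mm long, otherwise like carrier5. Origin: centre of its underside.
- tube_rack: Bystander: orange tube rack with six tubes fixed in it, 100 x 170 mm, 94 mm high. Origin: centre of its underside.
- reagent_bottle: Bystander: squat amber reagent jar, 64 mm diameter, 75 mm high. Origin: centre of its underside.
There are look-alikes about, which are no part of the job. What is shaped like the carrier5 but green or red is not meant.

How it is judged:
By the outcome, as a careful person would: the job done as asked, in the order asked, and still so for the second after the job is handed in, with the robot touching nothing.
It also fails if it takes over 72 s, if anything falls off the work surface, if the arm or the gripper's body presses on something with over 40 N, if the wrist force passes 120 N, or if a joint passes its speed limit or range.

## Working session

There is one attempt and no reset: what is moved stays moved. The work goes in short steps, Python scripts to look and compute and a shell command to move; the robot and the scene stay as the last step left them, time stands still between calls to the robot, and variables do not carry over. Pictures are saved under pics/ and viewed, at most 10 in all, crops included, and the job is handed in when it is done.

```bash
ls; mkdir -p pics
cat > h.py <<'E'
import numpy as np, cv2
from scipy.spatial.transform import Rotation as R
from plant import monitor, cams, finish_job
def cloud(im):
    z=im["z_map"]; K=im["camera_matrix"]; v,u=np.mgrid[:480,:640]
    p=np.stack([(u-K[0,2])/K[0,0]*z,-(v-K[1,2])/K[1,1]*z,-z],-1)
    w=p@np.array(im["rotation"]).T+im["origin"]; w[z==0]=np.nan; return w
E
python3 - <<'E'
from h import *
s=monitor.state(); print(s)
for n in("top","side"):
    im=cams.get_image(n); cv2.imwrite(f"pics/{n}0.png",im["frame"]); np.savez(f"{n}0.npz",**im)
    print(n,im["camera_matrix"],im["origin"],im["rotation"],im.keys())
E
```

```text
pics
{'t': 0.0, 'joint_pos': array([ 1.12312205,  0.38425075,  0.01636368,  1.37120355, -0.00633038,
        1.38819238, -0.04647531]), 'qd': array([ 6.42273494e-04, -4.39491120e-04, -7.41785390e-05, -2.83559372e-04,
       -9.11681952e-05,  8.93122921e-04,  1.11525317e-03]), 'joint_efforts': array([ 2.04439226e-05, -6.27611089e+01,  8.43933988e-01, -3.71825159e+01,
        1.64747582e-02,  1.46668166e-02, -4.45623630e-05]), 'position': array([ 0.23444519, -0.57879817,  0.23024856]), 'eef_rot': array([-9.84052122e-04,  9.81541303e-01,  1.91247652e-01, -1.93934769e-04]), 'force': array([-0.02109913, -0.06112741,  0.24004562]), 'ft_torque': array([ 0.03243251,  0.02510353, -0.00268544]), 'finger_force': 0.0, 'grip_width': 1.0029142592418117}
top [[561.10891816   0.         312.73499261]
 [  0.         561.10891816 240.03631256]
 [  0.           0.           1.        ]] [0.38053987 0.11223765 1.38393439] [-0.70309763 -0.03948061  0.0486764   0.70832592] dict_keys(['frame', 'z_map', 'camera_matrix', 'origin', 'rotation'])
side [[442.2363109    0.         317.4108111 ]
 [  0.         442.2363109  236.70121529]
 [  0.           0.           1.        ]] [0.10168717 0.7033918  0.61826243] [-0.26969317 -0.13593094  0.44330906  0.8439582 ] dict_keys(['frame', 'z_map', 'camera_matrix', 'origin', 'rotation'])
```

```bash
sed -i 's/np.array(im\["rotation"\]).T/R.from_quat(np.roll(im["rotation"],-1)).as_matrix().T/' h.py
python3 - <<'E'
from h import *
for n in("top","side"):
    w=cloud(np.load(f"{n}0.npz")); np.save(n+"w.npy",w)
    print(n,[np.round(w[v,u],3).tolist() for v,u in((240,320),(100,100),(400,500),(400,200),(100,500))])
E
```

```text
top [[0.554, 0.076, 0.004], [0.919, 0.635, -0.003], [0.162, -0.356, -0.003], [0.17, 0.366, 0.001], [0.914, -0.392, 0.002]]
side [[0.595, -0.018, 0.003], [2.061, -0.372, -0.027], [0.107, 0.175, -0.0], [0.497, 0.456, 0.002], [0.595, -1.517, -0.038]]
```

View pics/top0.png

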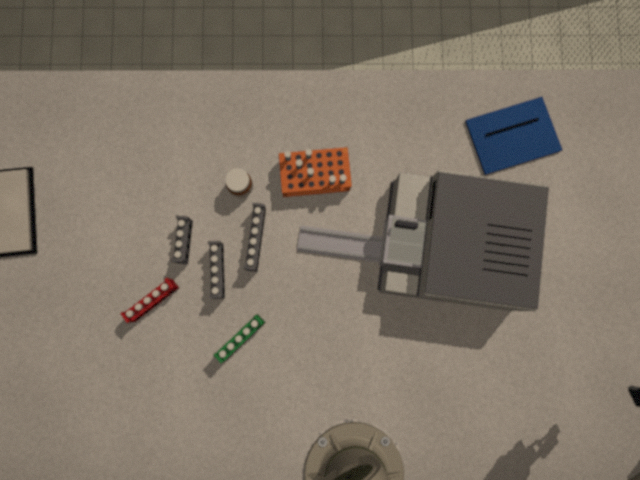

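View pics/side0.png

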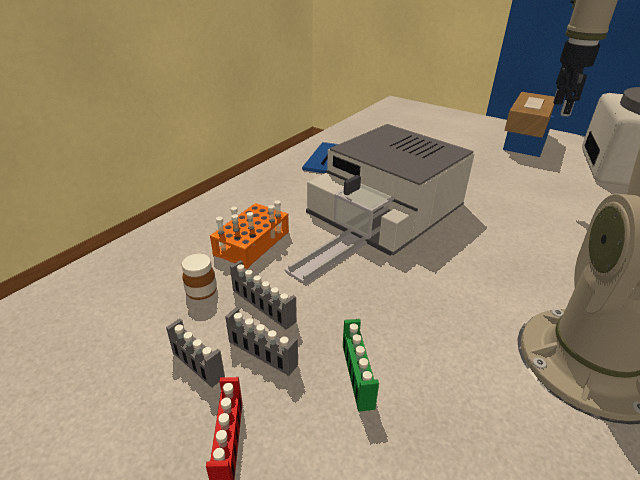

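Run:
```python
from h import *
w=np.load("topw.npy"); f=np.load("top0.npz")["frame"]
def rect(n,box,lo,hi):
    u0,v0,u1,v1=box; p=w[v0:v1,u0:u1].reshape(-1,3); p=p[(p[:,2]>lo)&(p[:,2]<hi)]
    (c,s,a)=cv2.minAreaRect(p[:,:2].astype(np.float32)*1000); m=p.mean(0)
    print(n,len(p),np.round(c,1),np.round(s,1),round(a,2),"mean",np.round(m*1000,1),"z95",np.round(np.percentile(p[:,2],[5,50,95])*1000,1))
rect("c5",(200,235,230,305),.045,.08); rect("c5lo",(200,235,230,305),.03,.08)
rect("c4",(170,210,196,270),.045,.08); rect("c6",(240,198,270,278),.045,.08)
rect("hood",(415,165,555,315),.145,.17)
rect("wall",(375,165,436,300),.075,.09)
rect("handle",(390,210,422,240),.115,.14)
rect("guard",(375,200,436,300),.09,.103)
rect("track",(290,222,380,265),.004,.03)
rect("trackhi",(290,222,380,265),.010,.03)
rect("rack",(270,140,360,200),.02,.12)
s=np.load("sidew.npy")
for n,(u,v) in dict(c5=(262,340),h=(352,184),tr=(330,258),trend=(292,271)).items(): print(n,np.round(s[v-1:v+2,u-1:u+2].reshape(-1,3).mean(0),3))
```

```text
c5 466 [478.  326.7] [135.   27.9] 2.39 mean [477.9 326.   57.2] z95 [45.3 61.4 68.7]
c5lo 737 [478.  326.8] [134.9  29.7] 2.0 mean [477.8 325.1  51.4] z95 [38.6 46.5 68.2]
c4 407 [550.9 410.7] [ 29.1 110.1] 84.97 mean [552.5 409.5  57.4] z95 [45.5 61.2 69. ]
c6 511 [556.5 234.5] [ 28.5 160.6] 82.4 mean [557.2 234.2  57.3] z95 [45.4 61.5 68.9]
hood 14189 [ 534.  -290.8] [253.7 285.8] 81.33 mean [ 530.8 -289.5  155.3] z95 [150.8 155.4 159.4]
wall 2033 [ 554.8 -127.5] [122.6 296. ] 89.91 mean [ 578.3 -130.8   85.2] z95 [80.8 85.5 89.1]
handle 157 [ 572.6 -117.6] [49.2 15.1] 80.35 mean [ 571.8 -116.9  129.6] z95 [120.1 130.4 135.1]
guard 1864 [ 522.6 -122.7] [112.5 226.8] 89.53 mean [ 532.2 -121.1   96.4] z95 [ 91.3  96.6 101.1]
track 1750 [546.2  39.8] [221.5 106.6] 88.86 mean [542.9  31.    9.1] z95 [ 4.3  7.7 17.9]
trackhi 562 [539.7  30.3] [202.9  80.2] 84.86 mean [542.2  26.5  14.7] z95 [10.3 14.5 20. ]
rack 2855 [718.6  88.8] [102.5 170. ] 5.37 mean [716.5  89.2  58.6] z95 [50.7 56.  91.6]
c5 [0.471 0.332 0.046]
h [ 0.569 -0.111  0.123]
tr [0.526 0.041 0.015]
trend [0.573 0.12  0.007]
```

```bash
cat >> h.py <<'E'
def rectify(im,O,yaw,z,x0,x1,y0,y1,s=2):
    "image of plane z in loader frame: col = (x-x0)*s, row=(y1-y)*s ; mm"
    K=im["camera_matrix"]; Rm=R.from_quat(np.roll(im["rotation"],-1)).as_matrix()
    xs=np.arange(x0,x1,1/s); ys=np.arange(y1,y0,-1/s); X,Y=np.meshgrid(xs,ys); c,sn=np.cos(yaw),np.sin(yaw)
    P=np.stack([O[0]+c*X-sn*Y,O[1]+sn*X+c*Y,np.full_like(X,z)],-1)/1000
    q=(P-im["origin"])@Rm; u=K[0,2]+K[0,0]*q[...,0]/-q[...,2]; v=K[1,2]-K[1,1]*q[...,1]/-q[...,2]
    return cv2.remap(im["frame"],u.astype(np.float32),v.astype(np.float32),cv2.INTER_CUBIC)
E
python3 - <<'E'
from h import *
im=dict(np.load("top0.npz")); O=(527.9,-82.4); yaw=np.deg2rad(-98.67)
a=rectify(im,O,yaw,16,-230,90,-60,60); b=rectify(im,O,yaw,157,-30,290,-120,60); 
out=np.vstack([a,b])
for k in range(0,640,40): cv2.line(out,(k,0),(k,6),(0,0,255),1); cv2.line(out,(k,240),(k,246),(0,0,255),1)
for k in range(0,600,20): cv2.line(out,(0,k),(6,k),(0,255,0),1)
cv2.line(out,(0,120),(640,120),(255,255,0),1)
cv2.imwrite("pics/rect.png",out)
w=np.load("topw.npy").reshape(-1,3)*1000
def L(yaw_,O_): 
    c,s=np.cos(yaw_),np.sin(yaw_); d=w[:,:2]-O_; return np.c_[d@[c,s],d@[-s,c],w[:,2]]
l=L(yaw,O)
h=l[(l[:,2]>145)&(l[:,2]<170)&(l[:,0]>60)&(l[:,0]<345)&(abs(l[:,1]-37)<170)]
# edges of hood per strip
for q in range(100,320,40):
    p=h[abs(h[:,0]-q)<10]; print("x",q,np.round([p[:,1].min(),p[:,1].max()],1))
for q in range(-90,175,40):
    p=h[abs(h[:,1]-q)<10]; print("y",q,np.round([p[:,0].min(),p[:,0].max()],1))
for x in range(-200,-10,30):
    p=l[(abs(l[:,0]-x)<15)&(abs(l[:,1])<60)&(l[:,2]>10.5)&(l[:,2]<25)]; print("track",x,len(p),np.round(np.percentile(p[:,1],[3,50,97]),1))
E
```

```text
x 100 [-103.7  179.8]
x 140 [-103.4  179.5]
x 180 [-105.2  178.4]
x 220 [-105.1  179.6]
x 260 [-105.3  179. ]
x 300 [-105.   179.5]
y -90 [ 80.5 330.6]
y -50 [ 80.3 332. ]
y -10 [ 80.4 330.7]
y 30 [ 79.9 331. ]
y 70 [ 79.7 332. ]
y 110 [ 79.3 330.8]
y 150 [ 78.3 329.3]
track -200 64 [-29.8  -4.5  24. ]
track -170 75 [-30.3 -10.4  24.5]
track -140 76 [-27.5  11.   24. ]
track -110 83 [-26.8   5.3  24.2]
track -80 75 [-31.8 -21.6  24.4]
track -50 79 [-27.2  -2.6  24.6]
track -20 91 [-31.7  11.3  36.6]
```

View pics/rect.png

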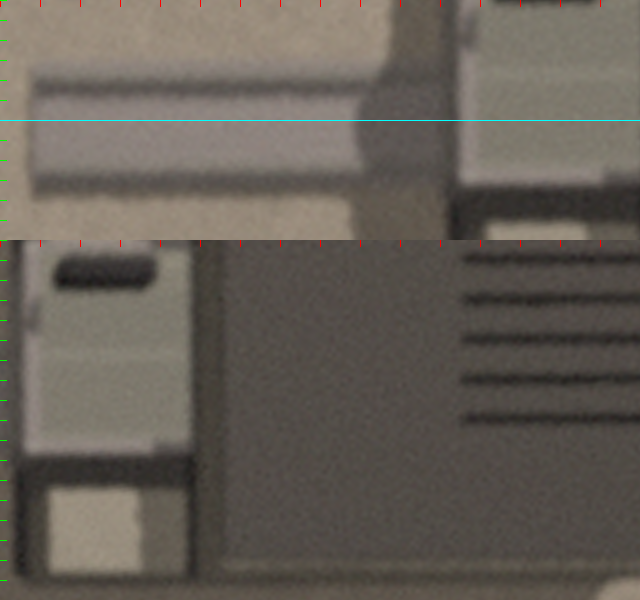

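```bash
cat >> h.py <<'E'
O=np.array([527.9,-82.4]); YAW=np.deg2rad(-98.67); EX=np.array([np.cos(YAW),np.sin(YAW)]); EY=np.array([-EX[1],EX[0]])
def W(x,y,z): return np.r_[O+x*EX+y*EY,z]/1000     # loader mm -> world m
def LO(p): d=np.array(p[:2])*1000-O; return np.round([d@EX,d@EY,p[2]*1000],1)
def down(ydeg):                                     # tool z down, tool y at ydeg in world
    a=np.deg2rad(ydeg); y=np.array([np.cos(a),np.sin(a),0]); z=np.array([0,0,-1.]); return R.from_matrix(np.c_[np.cross(y,z),y,z])
def pose(s): return np.array(s["position"]),R.from_quat(np.roll(s["eef_rot"],-1))
def plan(*targets,start=None):
    p,q=start or pose(monitor.state()); y=q.as_matrix()[:,1]; print("at",np.round(p,4),"loader",LO(p),"tool y deg",round(np.degrees(np.arctan2(y[1],y[0])),1))
    for tp,tq in targets:
        tp=np.array(tp); rv=(q.inv()*tq).as_rotvec(); d=tp-p
        n=int(np.ceil(max(np.abs(q.inv().apply(d)).max()/.149,np.linalg.norm(d)/.2,np.linalg.norm(rv)/np.deg2rad(40)))) or 1
        for k in range(n):
            p1=p+d/n; q1=q*R.from_rotvec(rv/n)
            print("  d",np.round(q.inv().apply(p1-p)/.15,3),"w",np.round(rv/n/np.deg2rad(45),3)); p,q=p1,q1
        print("  -> ",np.round(tp,4))
E
python3 - <<'E'
from h import *
D=down(-8.67)
plan((W(28,8,180),D),(W(28,8,110),D))
E
```

```text
at [ 0.2345 -0.5788  0.2303] loader [ 535.  -215.2  230.3] tool y deg -67.9
  d [ 0.752 -0.536  0.085] w [-0.001 -0.    -0.329]
  d [ 0.864 -0.326  0.085] w [-0.001 -0.    -0.329]
  d [ 0.918 -0.094  0.084] w [-0.001 -0.    -0.329]
  d [0.912 0.144 0.084] w [-0.001 -0.    -0.329]
  ->  [ 0.5316 -0.1113  0.18  ]
  d [-0.     0.     0.467] w [ 0.  0. -0.]
  ->  [ 0.5316 -0.1113  0.11  ]
```

```bash
python3 -m inch '[{"dx":0.25,"dy":-0.18,"dz":0.03,"wz":-0.11},{"dx":0.5,"dy":-0.36,"dz":0.06,"wz":-0.22},{"dx":0.752,"dy":-0.536,"dz":0.085,"wz":-0.329},{"dx":0.752,"dy":-0.536,"dz":0.085,"wz":-0.329},{"dx":0.752,"dy":-0.536,"dz":0.085,"wz":-0.329}]' -1
python3 -m inch '[{"dx":0.864,"dy":-0.326,"dz":0.0,"wz":-0.329},{"dx":0.864,"dy":-0.326,"dz":0.0,"wz":-0.329},{"dx":0.864,"dy":-0.326,"dz":0.0,"wz":-0.329},{"dx":0.864,"dy":-0.326,"dz":0.0,"wz":-0.329},{"dx":0.864,"dy":-0.326,"dz":0.0,"wz":-0.329}]'
python3 -m inch '[{"dx":0.918,"dy":-0.094,"dz":0.0,"wz":-0.329},{"dx":0.918,"dy":-0.094,"dz":0.0,"wz":-0.329},{"dx":0.918,"dy":-0.094,"dz":0.0,"wz":-0.329},{"dx":0.918,"dy":-0.094,"dz":0.0,"wz":-0.329},{"dx":0.918,"dy":-0.094,"dz":0.0,"wz":-0.329}]'
python3 -c "
from h import *
D=down(-8.67)
plan((W(28,8,180),D),(W(28,8,110),D))"
```

```text
at [ 0.2345 -0.5788  0.2303] loader [ 535.  -215.2  230.3] tool y deg -67.9
  d [ 0.752 -0.536  0.085] w [-0.001 -0.    -0.329]
  d [ 0.864 -0.326  0.085] w [-0.001 -0.    -0.329]
  d [ 0.918 -0.094  0.084] w [-0.001 -0.    -0.329]
  d [0.912 0.144 0.084] w [-0.001 -0.    -0.329]
  ->  [ 0.5316 -0.1113  0.18  ]
  d [-0.     0.     0.467] w [ 0.  0. -0.]
  ->  [ 0.5316 -0.1113  0.11  ]invalid input
invalid input
invalid input
```

```bash
python3 -m inch '[{"dx":0.25,"dy":-0.18,"dz":0.03,"wx":0,"wy":0,"wz":-0.11},{"dx":0.5,"dy":-0.36,"dz":0.06,"wx":0,"wy":0,"wz":-0.22},{"dx":0.752,"dy":-0.536,"dz":0.085,"wx":0,"wy":0,"wz":-0.329},{"dx":0.752,"dy":-0.536,"dz":0.085,"wx":0,"wy":0,"wz":-0.329},{"dx":0.752,"dy":-0.536,"dz":0.085,"wx":0,"wy":0,"wz":-0.329}]' -1 &&
python3 -m inch '[{"dx":0.864,"dy":-0.326,"dz":0,"wx":0,"wy":0,"wz":-0.329},{"dx":0.864,"dy":-0.326,"dz":0,"wx":0,"wy":0,"wz":-0.329},{"dx":0.864,"dy":-0.326,"dz":0,"wx":0,"wy":0,"wz":-0.329},{"dx":0.864,"dy":-0.326,"dz":0,"wx":0,"wy":0,"wz":-0.329},{"dx":0.864,"dy":-0.326,"dz":0,"wx":0,"wy":0,"wz":-0.329}]' &&
python3 -m inch '[{"dx":0.918,"dy":-0.094,"dz":0,"wx":0,"wy":0,"wz":-0.329},{"dx":0.918,"dy":-0.094,"dz":0,"wx":0,"wy":0,"wz":-0.329},{"dx":0.918,"dy":-0.094,"dz":0,"wx":0,"wy":0,"wz":-0.329},{"dx":0.918,"dy":-0.094,"dz":0,"wx":0,"wy":0,"wz":-0.329},{"dx":0.918,"dy":-0.094,"dz":0,"wx":0,"wy":0,"wz":-0.329}]'
python3 -c "
from h import *
D=down(-8.67)
plan((W(28,8,180),D),(W(28,8,110),D))"
```

```text
t: 0.6
position: [0.3098, -0.4612, 0.2184]
eef_rot: [-0.0, 0.948, 0.317, -0.0]
force: [-0.2, -0.0, 0.8]
grip_width: 0.141
finger_force: 0.0
t: 1.1
position: [0.3831, -0.3462, 0.2186]
eef_rot: [0.0, 0.9, 0.435, -0.0]
force: [-1.8, -0.7, 0.9]
grip_width: -0.001
finger_force: 0.0
t: 1.6
position: [0.4573, -0.2304, 0.2183]
eef_rot: [-0.0, 0.837, 0.547, -0.0]
force: [-0.5, -0.2, 0.3]
grip_width: 0.001
finger_force: 0.0
at [ 0.4573 -0.2304  0.2183] loader [157.  -47.5 218.3] tool y deg -23.6
  d [0.926 0.135 0.255] w [-0.001  0.001 -0.333]
  ->  [ 0.5316 -0.1113  0.18  ]
  d [0.    0.    0.467] w [-0.  0. -0.]
  ->  [ 0.5316 -0.1113  0.11  ]
```

```bash
python3 -m inch '[{"dx":0.926,"dy":0.135,"dz":0.1,"wx":0,"wy":0,"wz":-0.333},{"dx":0.926,"dy":0.135,"dz":0.255,"wx":0,"wy":0,"wz":-0.333},{"dx":0.926,"dy":0.135,"dz":0.255,"wx":0,"wy":0,"wz":-0.333},{"dx":0.926,"dy":0.135,"dz":0.255,"wx":0,"wy":0,"wz":-0.333},{"dx":0.926,"dy":0.135,"dz":0.255,"wx":0,"wy":0,"wz":-0.333}]' -1 &&
python3 -m inch '[{"dx":0,"dy":0,"dz":0.2,"wx":0,"wy":0,"wz":0},{"dx":0,"dy":0,"dz":0.35,"wx":0,"wy":0,"wz":0},{"dx":0,"dy":0,"dz":0.467,"wx":0,"wy":0,"wz":0},{"dx":0,"dy":0,"dz":0.467,"wx":0,"wy":0,"wz":0},{"dx":0,"dy":0,"dz":0.467,"wx":0,"wy":0,"wz":0}]' &&
python3 -m inch '[{"dx":0,"dy":0.1,"dz":0,"wx":0,"wy":0,"wz":0},{"dx":0,"dy":0.2,"dz":0,"wx":0,"wy":0,"wz":0},{"dx":0,"dy":0.3,"dz":0,"wx":0,"wy":0,"wz":0},{"dx":0,"dy":0.4,"dz":0,"wx":0,"wy":0,"wz":0},{"dx":0,"dy":0.5,"dz":0,"wx":0,"wy":0,"wz":0}]'
python3 - <<'E'
from h import *
D=down(-8.67); plan((W(28,113,110),D))
im=cams.get_image("side"); cv2.imwrite("pics/s1.png",im["frame"][100:340,200:520]); w=cloud(im); np.save("sidew1.npy",w)
E
```

```text
t: 2.1
position: [0.5313, -0.1116, 0.1794]
eef_rot: [-0.0, 0.759, 0.652, -0.001]
force: [0.8, -1.3, -0.5]
grip_width: -0.003
finger_force: 0.0
t: 2.6
position: [0.5315, -0.1122, 0.1108]
eef_rot: [0.0, 0.759, 0.651, -0.0]
force: [0.7, -0.2, 0.6]
grip_width: 0.001
finger_force: 0.0
t: 3.1
position: [0.6067, -0.1225, 0.1121]
eef_rot: [0.001, 0.759, 0.652, 0.0]
force: [-2.8, -0.1, 2.3]
grip_width: 0.0
finger_force: 1.1
at [ 0.6067 -0.1225  0.1121] loader [ 27.8  84.  112.1] tool y deg -8.7
  d [-0.002  0.193  0.015] w [ 0.002  0.001 -0.   ]
  ->  [ 0.6354 -0.1271  0.11  ]
```

View pics/s1.png

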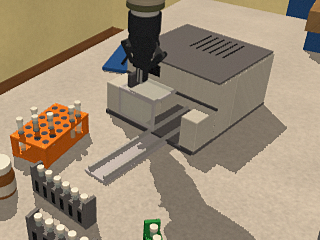

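The gripper is pushing the guard handle (about (133,78) in the crop) and the pane has moved left and clear of the doorway. Contact force is about 2.8 N. I'll keep pushing to the open stop in small steps.

```bash
python3 -m inch '[{"dx":0,"dy":0.05,"dz":0,"wx":0,"wy":0,"wz":0},{"dx":0,"dy":0.1,"dz":0,"wx":0,"wy":0,"wz":0},{"dx":0,"dy":0.14,"dz":0,"wx":0,"wy":0,"wz":0},{"dx":0,"dy":0.17,"dz":0,"wx":0,"wy":0,"wz":0},{"dx":0,"dy":0.17,"dz":0,"wx":0,"wy":0,"wz":0}]' &&
python3 -m inch '[{"dx":0,"dy":0.01,"dz":0,"wx":0,"wy":0,"wz":0},{"dx":0,"dy":0.02,"dz":0,"wx":0,"wy":0,"wz":0},{"dx":0,"dy":0.03,"dz":0,"wx":0,"wy":0,"wz":0},{"dx":0,"dy":0.04,"dz":0,"wx":0,"wy":0,"wz":0},{"dx":0,"dy":0.04,"dz":0,"wx":0,"wy":0,"wz":0}]'
python3 -c "
from h import *
plan()"
```

```text
t: 3.65
position: [0.6317, -0.1244, 0.1103]
eef_rot: [0.0, 0.758, 0.652, 0.0]
force: [0.1, -0.1, -0.5]
grip_width: 0.001
finger_force: 0.0
t: 4.15
position: [0.6373, -0.1251, 0.1102]
eef_rot: [-0.0, 0.758, 0.653, 0.0]
force: [-0.6, 0.7, 0.2]
grip_width: 0.002
finger_force: 0.3
at [ 0.6373 -0.1251  0.1102] loader [ 25.8 114.6 110.2] tool y deg -8.5
```

```bash
python3 -m inch '[{"dx":0,"dy":0.01,"dz":0,"wx":0,"wy":0,"wz":0},{"dx":0,"dy":0.015,"dz":0,"wx":0,"wy":0,"wz":0},{"dx":0,"dy":0.02,"dz":0,"wx":0,"wy":0,"wz":0},{"dx":0,"dy":0.025,"dz":0,"wx":0,"wy":0,"wz":0},{"dx":0,"dy":0.03,"dz":0,"wx":0,"wy":0,"wz":0}]' &&
python3 -m inch '[{"dx":0,"dy":0.01,"dz":0,"wx":0,"wy":0,"wz":0},{"dx":0,"dy":0.015,"dz":0,"wx":0,"wy":0,"wz":0},{"dx":0,"dy":0.02,"dz":0,"wx":0,"wy":0,"wz":0},{"dx":0,"dy":0.025,"dz":0,"wx":0,"wy":0,"wz":0},{"dx":0,"dy":0.03,"dz":0,"wx":0,"wy":0,"wz":0}]'
python3 -c "
from h import *
plan()"
```

```text
t: 4.65
position: [0.6383, -0.1253, 0.1101]
eef_rot: [-0.003, 0.758, 0.653, -0.002]
force: [-20.8, 4.4, 13.1]
grip_width: 0.001
finger_force: 10.6
t: 5.15
position: [0.6386, -0.1254, 0.11]
eef_rot: [-0.006, 0.758, 0.653, -0.006]
force: [-41.2, 6.0, 26.1]
grip_width: 0.002
finger_force: 21.8
at [ 0.6386 -0.1254  0.11  ] loader [ 25.8 115.9 110. ] tool y deg -8.5
```

```bash
python3 -m inch '[{"dx":0,"dy":-0.1,"dz":0,"wx":0,"wy":0,"wz":0},{"dx":0,"dy":-0.15,"dz":0,"wx":0,"wy":0,"wz":0},{"dx":0,"dy":-0.15,"dz":-0.3,"wx":0,"wy":0,"wz":0},{"dx":0,"dy":-0.15,"dz":-0.5,"wx":0,"wy":0,"wz":0},{"dx":0,"dy":-0.15,"dz":-0.5,"wx":0,"wy":0,"wz":0}]'
python3 - <<'E'
from h import *
G=down(-87.7); plan(([.478,.3267,.16],G),([.478,.3267,.10],G),([.478,.3267,.02],G))
E
```

```text
t: 5.65
position: [0.6268, -0.1237, 0.1912]
eef_rot: [0.004, 0.758, 0.652, 0.003]
force: [0.3, 1.0, 1.6]
grip_width: -0.003
finger_force: 0.0
at [ 0.6268 -0.1237  0.1912] loader [ 25.9 104.  191.2] tool y deg -8.6
  d [ 0.94  -0.477  0.064] w [ 0.004 -0.003  0.586]
  d [ 0.631 -0.845  0.064] w [ 0.004 -0.003  0.586]
  d [ 0.19  -1.037  0.066] w [ 0.004 -0.003  0.586]
  ->  [0.478  0.3267 0.16  ]
  d [0.  0.  0.4] w [-0.  0. -0.]
  ->  [0.478  0.3267 0.1   ]
  d [-0.     0.     0.533] w [-0. -0.  0.]
  ->  [0.478  0.3267 0.02  ]
```

```bash
python3 -m inch '[{"dx":0.94,"dy":-0.477,"dz":0.064,"wx":0.004,"wy":-0.003,"wz":0.586},{"dx":0.94,"dy":-0.477,"dz":0.064,"wx":0.004,"wy":-0.003,"wz":0.586},{"dx":0.94,"dy":-0.477,"dz":0.064,"wx":0.004,"wy":-0.003,"wz":0.586},{"dx":0.94,"dy":-0.477,"dz":0.064,"wx":0.004,"wy":-0.003,"wz":0.586},{"dx":0.94,"dy":-0.477,"dz":0.064,"wx":0.004,"wy":-0.003,"wz":0.586}]' 0.2 &&
python3 -m inch '[{"dx":0.631,"dy":-0.845,"dz":0.064,"wx":0.004,"wy":-0.003,"wz":0.586},{"dx":0.631,"dy":-0.845,"dz":0.064,"wx":0.004,"wy":-0.003,"wz":0.586},{"dx":0.631,"dy":-0.845,"dz":0.064,"wx":0.004,"wy":-0.003,"wz":0.586},{"dx":0.631,"dy":-0.845,"dz":0.064,"wx":0.004,"wy":-0.003,"wz":0.586},{"dx":0.631,"dy":-0.845,"dz":0.064,"wx":0.004,"wy":-0.003,"wz":0.586}]' &&
python3 -m inch '[{"dx":0.19,"dy":-1,"dz":0.066,"wx":0.004,"wy":-0.003,"wz":0.586},{"dx":0.19,"dy":-1,"dz":0.066,"wx":0.004,"wy":-0.003,"wz":0.586},{"dx":0.19,"dy":-1,"dz":0.066,"wx":0.004,"wy":-0.003,"wz":0.586},{"dx":0.19,"dy":-1,"dz":0.066,"wx":0.004,"wy":-0.003,"wz":0.586},{"dx":0.19,"dy":-1,"dz":0.066,"wx":0.004,"wy":-0.003,"wz":0.586}]'
python3 - <<'E'
from h import *
G=down(-87.7); plan(([.478,.3267,.11],G),([.478,.3267,.02],G))
im=cams.get_image("wrist"); cv2.imwrite("pics/w1.png",im["frame"])
E
```

```text
t: 6.15
position: [0.5735, 0.0298, 0.1757]
eef_rot: [-0.001, 0.886, 0.465, -0.001]
force: [0.5, -1.2, -0.1]
grip_width: 0.6
finger_force: 0.0
t: 6.65
position: [0.5238, 0.1792, 0.166]
eef_rot: [-0.001, 0.968, 0.25, -0.004]
force: [0.2, -0.2, 0.7]
grip_width: 0.599
finger_force: 0.0
t: 7.15
position: [0.4772, 0.3232, 0.1561]
eef_rot: [-0.001, 1.0, 0.022, -0.005]
force: [0.7, -0.3, -0.1]
grip_width: 0.597
finger_force: 0.0
at [0.4772 0.3232 0.1561] loader [-393.4 -111.3  156.1] tool y deg -87.5
  d [ 0.01  -0.022  0.307] w [-0.004  0.014  0.004]
  ->  [0.478  0.3267 0.11  ]
  d [-0.  -0.   0.6] w [ 0. -0.  0.]
  ->  [0.478  0.3267 0.02  ]
```

View pics/w1.png

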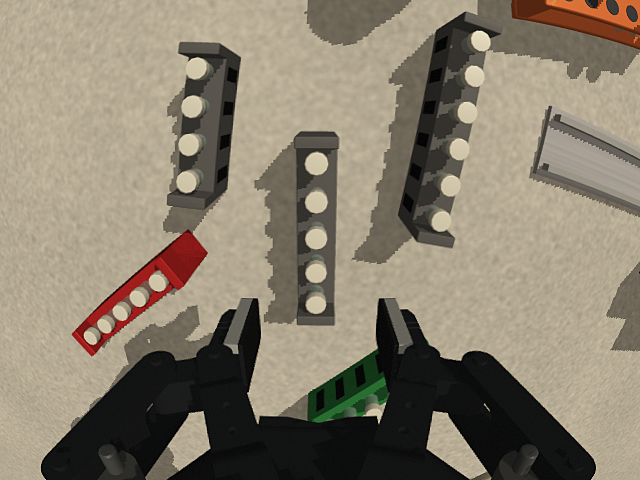

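The five-capped grey carrier (caps at column 316, rows 163–303) is centred between the open fingers (columns 245 and 390). It isn't touching its neighbours, so I'll descend, grip and lift.

```bash
python3 -m inch '[{"dx":0.01,"dy":-0.022,"dz":0.15,"wx":-0.004,"wy":0.014,"wz":0.004},{"dx":0.01,"dy":-0.022,"dz":0.3,"wx":-0.004,"wy":0.014,"wz":0.004},{"dx":0.01,"dy":-0.022,"dz":0.307,"wx":-0.004,"wy":0.014,"wz":0.004},{"dx":0.01,"dy":-0.022,"dz":0.307,"wx":-0.004,"wy":0.014,"wz":0.004},{"dx":0.01,"dy":-0.022,"dz":0.307,"wx":-0.004,"wy":0.014,"wz":0.004}]' 0.2 &&
python3 -m inch '[{"dx":0,"dy":0,"dz":0.15,"wx":0,"wy":0,"wz":0},{"dx":0,"dy":0,"dz":0.3,"wx":0,"wy":0,"wz":0},{"dx":0,"dy":0,"dz":0.45,"wx":0,"wy":0,"wz":0},{"dx":0,"dy":0,"dz":0.6,"wx":0,"wy":0,"wz":0},{"dx":0,"dy":0,"dz":0.6,"wx":0,"wy":0,"wz":0}]' &&
python3 -m inch '[{"dx":0,"dy":0,"dz":0,"wx":0,"wy":0,"wz":0},{"dx":0,"dy":0,"dz":0,"wx":0,"wy":0,"wz":0},{"dx":0,"dy":0,"dz":0,"wx":0,"wy":0,"wz":0},{"dx":0,"dy":0,"dz":0,"wx":0,"wy":0,"wz":0},{"dx":0,"dy":0,"dz":0,"wx":0,"wy":0,"wz":0}]' -1
python3 -c "
from h import *
plan()"
```

```text
t: 7.7
position: [0.4795, 0.3247, 0.1118]
eef_rot: [-0.0, 1.0, 0.018, 0.001]
force: [0.1, -0.5, -0.1]
grip_width: 0.597
finger_force: 0.0
t: 8.2
position: [0.4772, 0.3241, 0.0187]
eef_rot: [0.001, 1.0, 0.019, -0.001]
force: [-0.4, -0.5, -0.3]
grip_width: 0.599
finger_force: 0.0
t: 8.7
position: [0.4792, 0.3263, 0.0226]
eef_rot: [-0.001, 1.0, 0.019, 0.002]
force: [-0.2, -1.0, 7.2]
grip_width: 0.314
finger_force: 60.7
at [0.4792 0.3263 0.0226] loader [-396.7 -109.8   22.6] tool y deg -87.8
```

```bash
python3 -m inch '[{"dx":0,"dy":0,"dz":-0.1,"wx":0,"wy":0,"wz":0},{"dx":0,"dy":0,"dz":-0.25,"wx":0,"wy":0,"wz":0},{"dx":0,"dy":0,"dz":-0.45,"wx":0,"wy":0,"wz":0},{"dx":0,"dy":0,"dz":-0.65,"wx":0,"wy":0,"wz":0},{"dx":0,"dy":0,"dz":-0.73,"wx":0,"wy":0,"wz":0}]'
python3 - <<'E'
from h import *
D=down(-8.67); plan((W(-110,0,130),D),(W(-110,0,60),D))
E
```

```text
t: 9.2
position: [0.4791, 0.3268, 0.1343]
eef_rot: [-0.001, 1.0, 0.019, 0.003]
force: [0.7, 0.2, -1.4]
grip_width: 0.314
finger_force: 59.7
at [0.4791 0.3268 0.1343] loader [-397.1 -110.   134.3] tool y deg -87.8
  d [0.12  0.673 0.009] w [ 0.001 -0.002 -0.586]
  d [-0.191  0.656  0.008] w [ 0.001 -0.002 -0.586]
  d [-0.463  0.502  0.009] w [ 0.001 -0.002 -0.586]
  ->  [0.5445 0.0263 0.13  ]
  d [-0.    -0.     0.467] w [ 0. -0. -0.]
  ->  [0.5445 0.0263 0.06  ]
```

```bash
python3 -m inch '[{"dx":0.02,"dy":0.13,"dz":0,"wx":0,"wy":0,"wz":-0.12},{"dx":0.05,"dy":0.27,"dz":0,"wx":0,"wy":0,"wz":-0.24},{"dx":0.07,"dy":0.4,"dz":0,"wx":0,"wy":0,"wz":-0.36},{"dx":0.1,"dy":0.54,"dz":0,"wx":0,"wy":0,"wz":-0.47},{"dx":0.12,"dy":0.673,"dz":0,"wx":0,"wy":0,"wz":-0.586}]' &&
python3 -m inch '[{"dx":-0.04,"dy":0.13,"dz":0,"wx":0,"wy":0,"wz":-0.12},{"dx":-0.08,"dy":0.27,"dz":0,"wx":0,"wy":0,"wz":-0.24},{"dx":-0.12,"dy":0.4,"dz":0,"wx":0,"wy":0,"wz":-0.36},{"dx":-0.16,"dy":0.54,"dz":0,"wx":0,"wy":0,"wz":-0.47},{"dx":-0.191,"dy":0.656,"dz":0,"wx":0,"wy":0,"wz":-0.586}]' &&
python3 -m inch '[{"dx":-0.1,"dy":0.1,"dz":0,"wx":0,"wy":0,"wz":-0.15},{"dx":-0.2,"dy":0.22,"dz":0,"wx":0,"wy":0,"wz":-0.3},{"dx":-0.33,"dy":0.36,"dz":0,"wx":0,"wy":0,"wz":-0.45},{"dx":-0.463,"dy":0.502,"dz":0,"wx":0,"wy":0,"wz":-0.586},{"dx":-0.463,"dy":0.502,"dz":0,"wx":0,"wy":0,"wz":-0.586}]' &&
python3 -m inch '[{"dx":0,"dy":0,"dz":0.1,"wx":0,"wy":0,"wz":0},{"dx":0,"dy":0,"dz":0.25,"wx":0,"wy":0,"wz":0},{"dx":0,"dy":0,"dz":0.4,"wx":0,"wy":0,"wz":0},{"dx":0,"dy":0,"dz":0.46,"wx":0,"wy":0,"wz":0},{"dx":0,"dy":0,"dz":0.46,"wx":0,"wy":0,"wz":0}]'
python3 - <<'E'
from h import *
D=down(-8.67); plan((W(-110,0,27),D))
a=cams.get_image("wrist"); cv2.imwrite("pics/w2.png",a["frame"])
t=cams.get_image("top"); l=cloud(t).reshape(-1,3)*1000; d=l[:,:2]-O; L=np.c_[d@EX,d@EY,l[:,2]]
p=L[(abs(L[:,0]+100)<110)&(abs(L[:,1])<70)&(L[:,2]>60)&(L[:,2]<112)]; 
for lo,hi in((-220,-150),(-70,0)):
  q=p[(p[:,0]>lo)&(p[:,0]<hi)]; print(len(q),np.round([q.min(0),q.max(0)],1) if len(q) else "")
E
```

```text
t: 9.7
position: [0.4995, 0.2242, 0.1298]
eef_rot: [0.0, 0.969, 0.248, -0.0]
force: [0.8, -0.5, -1.5]
grip_width: 0.315
finger_force: 59.7
t: 10.2
position: [0.5213, 0.1237, 0.1299]
eef_rot: [0.0, 0.887, 0.462, -0.0]
force: [-0.0, 0.2, -2.0]
grip_width: 0.317
finger_force: 59.7
t: 10.7
position: [0.5435, 0.0193, 0.1296]
eef_rot: [0.001, 0.76, 0.65, -0.001]
force: [-0.1, -0.4, -2.0]
grip_width: 0.316
finger_force: 59.7
t: 11.2
position: [0.5419, 0.0254, 0.0599]
eef_rot: [-0.001, 0.759, 0.651, -0.001]
force: [0.4, 0.7, -2.3]
grip_width: 0.314
finger_force: 59.7
at [0.5419 0.0254 0.0599] loader [-108.6   -2.4   59.9] tool y deg -8.7
  d [0.009 0.016 0.219] w [-0.003  0.001 -0.001]
  ->  [0.5445 0.0263 0.027 ]
163 [[-178.3  -18.2   62.7]
 [-150.    10.1  110.4]]
14 [[-7.3 55.9 92.8]
 [-0.1 69.7 99.2]]
```

View pics/w2.png

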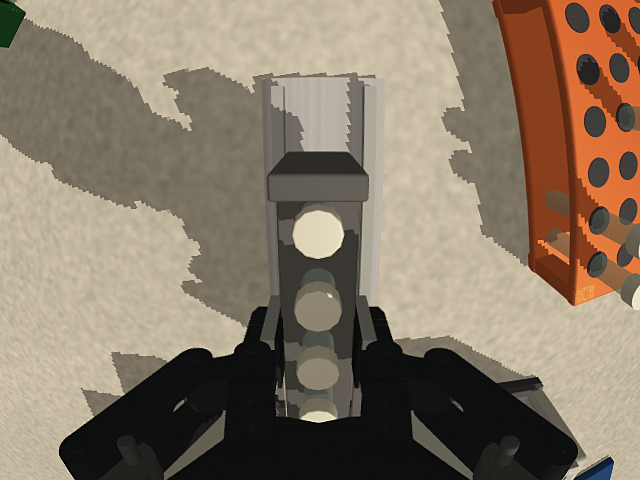

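```bash
python3 -m inch '[{"dx":0,"dy":0.022,"dz":0,"wx":0,"wy":0,"wz":0},{"dx":0,"dy":0.022,"dz":0.06,"wx":0,"wy":0,"wz":0},{"dx":0,"dy":0.022,"dz":0.12,"wx":0,"wy":0,"wz":0},{"dx":0,"dy":0.022,"dz":0.16,"wx":0,"wy":0,"wz":0},{"dx":0,"dy":0.022,"dz":0.19,"wx":0,"wy":0,"wz":0}]' &&
python3 -m inch '[{"dx":0,"dy":0,"dz":0.01,"wx":0,"wy":0,"wz":0},{"dx":0,"dy":0,"dz":0.02,"wx":0,"wy":0,"wz":0},{"dx":0,"dy":0,"dz":0.025,"wx":0,"wy":0,"wz":0},{"dx":0,"dy":0,"dz":0.025,"wx":0,"wy":0,"wz":0},{"dx":0,"dy":0,"dz":0.025,"wx":0,"wy":0,"wz":0}]'
python3 - <<'E'
from h import *
plan()
a=cams.get_image("wrist"); cv2.imwrite("pics/w3.png",a["frame"][60:,100:560])
E
```

```text
t: 11.8
position: [0.5459, 0.0245, 0.0316]
eef_rot: [-0.0, 0.759, 0.651, -0.001]
force: [-0.7, -0.5, -2.1]
grip_width: 0.315
finger_force: 59.7
t: 12.3
position: [0.5467, 0.0246, 0.0292]
eef_rot: [0.0, 0.759, 0.651, 0.0]
force: [0.7, -0.1, -0.8]
grip_width: 0.318
finger_force: 59.7
at [0.5467 0.0246 0.0292] loader [-108.6    2.4   29.2] tool y deg -8.7
```

View pics/w3.png

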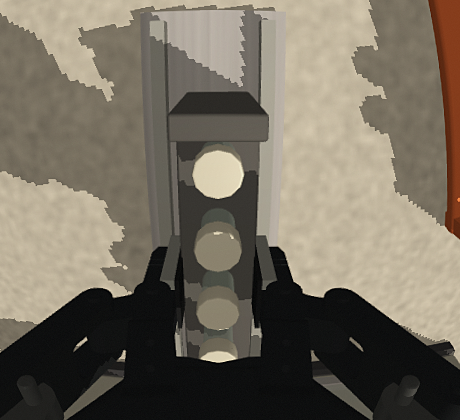

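The carrier (column 218) now sits between the rails (about columns 165 and 262), just above the floor of the track. I'll lower it until it touches.

```bash
python3 -m inch '[{"dx":0,"dy":-0.005,"dz":0.005,"wx":0,"wy":0,"wz":0},{"dx":0,"dy":-0.007,"dz":0.01,"wx":0,"wy":0,"wz":0},{"dx":0,"dy":-0.007,"dz":0.015,"wx":0,"wy":0,"wz":0},{"dx":0,"dy":-0.007,"dz":0.015,"wx":0,"wy":0,"wz":0},{"dx":0,"dy":-0.007,"dz":0.015,"wx":0,"wy":0,"wz":0}]'
```

```text
t: 12.85
position: [0.5463, 0.0246, 0.0286]
eef_rot: [0.001, 0.759, 0.651, 0.001]
force: [-5.0, -1.5, 14.0]
grip_width: 0.313
finger_force: 61.8
```

```bash
python3 -m inch '[{"dx":0,"dy":0,"dz":0,"wx":0,"wy":0,"wz":0},{"dx":0,"dy":0,"dz":0,"wx":0,"wy":0,"wz":0},{"dx":0,"dy":0,"dz":0,"wx":0,"wy":0,"wz":0},{"dx":0,"dy":0,"dz":0,"wx":0,"wy":0,"wz":0},{"dx":0,"dy":0,"dz":0,"wx":0,"wy":0,"wz":0}]' 0.2 &&
python3 -m inch '[{"dx":0,"dy":0,"dz":-0.05,"wx":0,"wy":0,"wz":0},{"dx":0,"dy":0,"dz":-0.15,"wx":0,"wy":0,"wz":0},{"dx":0,"dy":0,"dz":-0.3,"wx":0,"wy":0,"wz":0},{"dx":0,"dy":0,"dz":-0.48,"wx":0,"wy":0,"wz":0},{"dx":0,"dy":0,"dz":-0.5,"wx":0,"wy":0,"wz":0}]' &&
python3 -m inch '[{"dx":0.2,"dy":0,"dz":0,"wx":0,"wy":0,"wz":0},{"dx":0.4,"dy":0,"dz":0,"wx":0,"wy":0,"wz":0},{"dx":0.7,"dy":0,"dz":0,"wx":0,"wy":0,"wz":0},{"dx":0.7,"dy":0,"dz":0,"wx":0,"wy":0,"wz":0},{"dx":0.7,"dy":0,"dz":0,"wx":0,"wy":0,"wz":0}]' -1
python3 - <<'E'
from h import *
D=down(-8.67); plan((W(-210,-1,40),D))
t=cams.get_image("top"); l=cloud(t).reshape(-1,3)*1000; d=l[:,:2]-O; L=np.c_[d@EX,d@EY,l[:,2]]
p=L[(abs(L[:,0]+110)<80)&(abs(L[:,1])<40)&(L[:,2]>50)&(L[:,2]<78)]; print(np.percentile(p,[1,50,99],axis=0).round(1))
for lo,hi in((-185,-160),(-60,-20)):
  q=p[(p[:,0]>lo)&(p[:,0]<hi)]; print(len(q),np.round([q.min(0),q.max(0)],1) if len(q) else "")
g=L[(abs(L[:,0]-30)<40)&(abs(L[:,1]-100)<70)&(L[:,2]>118)&(L[:,2]<142)]; print("handle",np.round([g.min(0),g.max(0)],1))
E
```

```text
t: 13.35
position: [0.5454, 0.0248, 0.0265]
eef_rot: [0.0, 0.759, 0.651, -0.0]
force: [0.4, 0.0, 0.6]
grip_width: 0.601
finger_force: 0.0
t: 13.85
position: [0.548, 0.0253, 0.1066]
eef_rot: [0.003, 0.759, 0.651, 0.003]
force: [-0.1, -0.4, 0.3]
grip_width: 0.598
finger_force: 0.0
t: 14.35
position: [0.5611, 0.1303, 0.1021]
eef_rot: [0.0, 0.758, 0.652, 0.0]
force: [-0.1, -0.5, 0.4]
grip_width: 0.001
finger_force: 0.0
at [0.5611 0.1303 0.1021] loader [-215.3    0.8  102.1] tool y deg -8.5
  d [-0.035 -0.012  0.414] w [ 0.001 -0.     0.003]
  ->  [0.5586 0.1254 0.04  ]
[[-92.2 -13.9  50.2]
 [-63.5  -0.5  67.1]
 [-43.7  13.5  76.3]]
0 
76 [[-59.6 -14.5  50.3]
 [-43.1  13.5  76.5]]
handle [[  2.9 126.  118.2]
 [ 52.8 141.7 140.8]]
```

```bash
python3 -m inch '[{"dx":0,"dy":-0.01,"dz":0.15,"wx":0,"wy":0,"wz":0},{"dx":0,"dy":-0.01,"dz":0.3,"wx":0,"wy":0,"wz":0},{"dx":0,"dy":-0.01,"dz":0.41,"wx":0,"wy":0,"wz":0},{"dx":0,"dy":-0.01,"dz":0.41,"wx":0,"wy":0,"wz":0},{"dx":0,"dy":-0.01,"dz":0.41,"wx":0,"wy":0,"wz":0}]' &&
python3 -m inch '[{"dx":-0.06,"dy":0,"dz":0,"wx":0,"wy":0,"wz":0},{"dx":-0.12,"dy":0,"dz":0,"wx":0,"wy":0,"wz":0},{"dx":-0.19,"dy":0,"dz":0,"wx":0,"wy":0,"wz":0},{"dx":-0.26,"dy":0,"dz":0,"wx":0,"wy":0,"wz":0},{"dx":-0.33,"dy":0,"dz":0,"wx":0,"wy":0,"wz":0}]' &&
python3 -m inch '[{"dx":-0.08,"dy":0,"dz":0,"wx":0,"wy":0,"wz":0},{"dx":-0.16,"dy":0,"dz":0,"wx":0,"wy":0,"wz":0},{"dx":-0.24,"dy":0,"dz":0,"wx":0,"wy":0,"wz":0},{"dx":-0.32,"dy":0,"dz":0,"wx":0,"wy":0,"wz":0},{"dx":-0.4,"dy":0,"dz":0,"wx":0,"wy":0,"wz":0}]'
python3 - <<'E'
from h import *
D=down(-8.67); plan((W(4,0,40),D))
t=cams.get_image("top"); l=cloud(t).reshape(-1,3)*1000; d=l[:,:2]-O; L=np.c_[d@EX,d@EY,l[:,2]]
p=L[(abs(L[:,0]+60)<150)&(abs(L[:,1])<25)&(L[:,2]>50)&(L[:,2]<78)]; print(np.percentile(p,[1,50,99],axis=0).round(1))
E
```

```text
t: 14.9
position: [0.5601, 0.1275, 0.0406]
eef_rot: [0.0, 0.759, 0.651, -0.0]
force: [0.5, -0.9, 0.4]
grip_width: -0.0
finger_force: 0.0
t: 15.4
position: [0.5527, 0.0791, 0.0407]
eef_rot: [0.001, 0.759, 0.651, 0.001]
force: [0.5, 0.8, 1.5]
grip_width: 0.001
finger_force: 1.2
t: 15.9
position: [0.5431, 0.0195, 0.0402]
eef_rot: [0.0, 0.759, 0.651, -0.0]
force: [0.7, 1.8, 2.0]
grip_width: -0.001
finger_force: 1.2
at [0.5431 0.0195 0.0402] loader [-103.    -0.4   40.2] tool y deg -8.7
  d [-0.713  0.003  0.001] w [ 0.001  0.001 -0.001]
  ->  [ 0.5273 -0.0864  0.04  ]
[[ 30.4 -13.   51.7]
 [ 36.4   2.6  70.8]
 [ 41.2  12.5  75.7]]
```

```bash
python3 -m inch '[{"dx":-0.08,"dy":0,"dz":0,"wx":0,"wy":0,"wz":0},{"dx":-0.16,"dy":0,"dz":0,"wx":0,"wy":0,"wz":0},{"dx":-0.24,"dy":0,"dz":0,"wx":0,"wy":0,"wz":0},{"dx":-0.32,"dy":0,"dz":0,"wx":0,"wy":0,"wz":0},{"dx":-0.4,"dy":0,"dz":0,"wx":0,"wy":0,"wz":0}]' &&
python3 -m inch '[{"dx":-0.06,"dy":0,"dz":0,"wx":0,"wy":0,"wz":0},{"dx":-0.12,"dy":0,"dz":0,"wx":0,"wy":0,"wz":0},{"dx":-0.18,"dy":0,"dz":0,"wx":0,"wy":0,"wz":0},{"dx":-0.23,"dy":0,"dz":0,"wx":0,"wy":0,"wz":0},{"dx":-0.26,"dy":0,"dz":0,"wx":0,"wy":0,"wz":0}]' &&
python3 -m inch '[{"dx":-0.01,"dy":0,"dz":0,"wx":0,"wy":0,"wz":0},{"dx":-0.02,"dy":0,"dz":0,"wx":0,"wy":0,"wz":0},{"dx":-0.03,"dy":0,"dz":0,"wx":0,"wy":0,"wz":0},{"dx":-0.035,"dy":0,"dz":0,"wx":0,"wy":0,"wz":0},{"dx":-0.035,"dy":0,"dz":0,"wx":0,"wy":0,"wz":0}]'
python3 -c "
from h import *
plan()"
```

```text
t: 16.45
position: [0.5338, -0.04, 0.0401]
eef_rot: [0.0, 0.759, 0.651, -0.0]
force: [-0.8, 0.6, -0.3]
grip_width: 0.003
finger_force: 0.4
t: 16.95
position: [0.5282, -0.0781, 0.0402]
eef_rot: [0.0, 0.759, 0.651, -0.0]
force: [-0.8, 1.2, 0.4]
grip_width: 0.0
finger_force: 0.4
t: 17.45
position: [0.5275, -0.0824, 0.0402]
eef_rot: [0.0, 0.759, 0.651, 0.0]
force: [-1.9, 0.2, -0.1]
grip_width: -0.002
finger_force: 0.3
at [ 0.5275 -0.0824  0.0402] loader [ 0.1 -0.4 40.2] tool y deg -8.7
```

Rear end is about 10 mm inside the doorway, so I'll creep forward until it meets the stop.

```bash
python3 -m inch '[{"dx":-0.008,"dy":0,"dz":0,"wx":0,"wy":0,"wz":0},{"dx":-0.016,"dy":0,"dz":0,"wx":0,"wy":0,"wz":0},{"dx":-0.024,"dy":0,"dz":0,"wx":0,"wy":0,"wz":0},{"dx":-0.03,"dy":0,"dz":0,"wx":0,"wy":0,"wz":0},{"dx":-0.03,"dy":0,"dz":0,"wx":0,"wy":0,"wz":0}]'
python3 -m inch '[{"dx":-0.005,"dy":0,"dz":0,"wx":0,"wy":0,"wz":0},{"dx":-0.01,"dy":0,"dz":0,"wx":0,"wy":0,"wz":0},{"dx":-0.013,"dy":0,"dz":0,"wx":0,"wy":0,"wz":0},{"dx":-0.013,"dy":0,"dz":0,"wx":0,"wy":0,"wz":0},{"dx":-0.013,"dy":0,"dz":0,"wx":0,"wy":0,"wz":0}]'
python3 -c "
from h import *
plan()"
```

```text
t: 17.95
position: [0.5268, -0.0872, 0.0403]
eef_rot: [0.0, 0.759, 0.651, -0.0]
force: [0.1, 0.6, -0.9]
grip_width: 0.001
finger_force: 0.1
t: 18.45
position: [0.5266, -0.0885, 0.0403]
eef_rot: [0.0, 0.759, 0.651, 0.0]
force: [0.7, 3.5, -0.4]
grip_width: -0.0
finger_force: 1.6
at [ 0.5266 -0.0885  0.0403] loader [ 6.2 -0.4 40.3] tool y deg -8.7
```

```bash
python3 -m inch '[{"dx":-0.004,"dy":0,"dz":0,"wx":0,"wy":0,"wz":0},{"dx":-0.008,"dy":0,"dz":0,"wx":0,"wy":0,"wz":0},{"dx":-0.012,"dy":0,"dz":0,"wx":0,"wy":0,"wz":0},{"dx":-0.012,"dy":0,"dz":0,"wx":0,"wy":0,"wz":0},{"dx":-0.012,"dy":0,"dz":0,"wx":0,"wy":0,"wz":0}]'
python3 -c "
from h import *
plan()"
```

```text
t: 18.95
position: [0.5264, -0.0885, 0.0403]
eef_rot: [-0.0, 0.758, 0.652, 0.001]
force: [0.5, 8.1, 0.1]
grip_width: 0.0
finger_force: 4.1
at [ 0.5264 -0.0885  0.0403] loader [ 6.2 -0.6 40.3] tool y deg -8.6
```

```bash
python3 -m inch '[{"dx":0.05,"dy":0,"dz":0,"wx":0,"wy":0,"wz":0},{"dx":0.1,"dy":0,"dz":0,"wx":0,"wy":0,"wz":0},{"dx":0.1,"dy":0,"dz":-0.33,"wx":0,"wy":0,"wz":0},{"dx":0.1,"dy":0,"dz":-0.66,"wx":0,"wy":0,"wz":0},{"dx":0.1,"dy":0,"dz":-0.95,"wx":0,"wy":0,"wz":0}]'
python3 - <<'E'
from h import *
D=down(-8.67); plan((W(28,172,180),D),(W(28,172,110),D))
t=cams.get_image("top"); cv2.imwrite("pics/top2.png",t["frame"][150:330,360:560])
E
```

```text
t: 19.45
position: [0.5284, -0.0757, 0.185]
eef_rot: [0.001, 0.759, 0.651, 0.0]
force: [0.9, 0.0, -0.5]
grip_width: -0.002
finger_force: 0.0
at [ 0.5284 -0.0757  0.185 ] loader [ -6.7  -0.5 185. ] tool y deg -8.7
  d [-0.115  0.575  0.018] w [ 0.001  0.001 -0.001]
  d [-0.115  0.575  0.017] w [ 0.001  0.001 -0.001]
  ->  [ 0.6937 -0.136   0.18  ]
  d [-0.     0.     0.467] w [-0. -0.  0.]
  ->  [ 0.6937 -0.136   0.11  ]
```

```bash
python3 -m inch '[{"dx":-0.115,"dy":0.3,"dz":0,"wx":0,"wy":0,"wz":0},{"dx":-0.23,"dy":0.6,"dz":0,"wx":0,"wy":0,"wz":0},{"dx":-0.23,"dy":0.9,"dz":0,"wx":0,"wy":0,"wz":0},{"dx":-0.23,"dy":1,"dz":0,"wx":0,"wy":0,"wz":0},{"dx":-0.23,"dy":1,"dz":0,"wx":0,"wy":0,"wz":0}]' &&
python3 -m inch '[{"dx":0,"dy":0.15,"dz":0,"wx":0,"wy":0,"wz":0},{"dx":0,"dy":0.15,"dz":0.2,"wx":0,"wy":0,"wz":0},{"dx":0,"dy":0.15,"dz":0.4,"wx":0,"wy":0,"wz":0},{"dx":0,"dy":0.15,"dz":0.5,"wx":0,"wy":0,"wz":0},{"dx":0,"dy":0.15,"dz":0.5,"wx":0,"wy":0,"wz":0}]' &&
python3 -m inch '[{"dx":0,"dy":-0.07,"dz":0,"wx":0,"wy":0,"wz":0},{"dx":0,"dy":-0.16,"dz":0,"wx":0,"wy":0,"wz":0},{"dx":0,"dy":-0.25,"dz":0,"wx":0,"wy":0,"wz":0},{"dx":0,"dy":-0.35,"dz":0,"wx":0,"wy":0,"wz":0},{"dx":0,"dy":-0.45,"dz":0,"wx":0,"wy":0,"wz":0}]'
python3 -c "
from h import *
plan((W(28,58,110),down(-8.67)))"
```

```text
t: 20.0
position: [0.6726, -0.1327, 0.1808]
eef_rot: [-0.0, 0.759, 0.651, -0.0]
force: [-0.4, -0.5, -0.2]
grip_width: 0.002
finger_force: 0.0
t: 20.5
position: [0.6915, -0.136, 0.1053]
eef_rot: [-0.001, 0.759, 0.651, -0.002]
force: [0.2, 0.5, 0.0]
grip_width: -0.006
finger_force: 0.0
t: 21.0
position: [0.6276, -0.1259, 0.1102]
eef_rot: [0.002, 0.759, 0.651, 0.001]
force: [2.2, -0.2, -0.9]
grip_width: -0.001
finger_force: 1.1
at [ 0.6276 -0.1259  0.1102] loader [ 28.  105.1 110.2] tool y deg -8.7
  d [-0.    -0.314 -0.   ] w [ 0.006  0.001 -0.002]
  ->  [ 0.581  -0.1188  0.11  ]
```

```bash
python3 -m inch '[{"dx":0,"dy":-0.08,"dz":0,"wx":0,"wy":0,"wz":0},{"dx":0,"dy":-0.15,"dz":0,"wx":0,"wy":0,"wz":0},{"dx":0,"dy":-0.21,"dz":0,"wx":0,"wy":0,"wz":0},{"dx":0,"dy":-0.26,"dz":0,"wx":0,"wy":0,"wz":0},{"dx":0,"dy":-0.29,"dz":0,"wx":0,"wy":0,"wz":0}]' &&
python3 -m inch '[{"dx":0,"dy":-0.01,"dz":0,"wx":0,"wy":0,"wz":0},{"dx":0,"dy":-0.02,"dz":0,"wx":0,"wy":0,"wz":0},{"dx":0,"dy":-0.03,"dz":0,"wx":0,"wy":0,"wz":0},{"dx":0,"dy":-0.035,"dz":0,"wx":0,"wy":0,"wz":0},{"dx":0,"dy":-0.035,"dz":0,"wx":0,"wy":0,"wz":0}]'
python3 -c "
from h import *
plan()"
```

```text
t: 21.5
position: [0.5842, -0.1192, 0.1091]
eef_rot: [0.001, 0.759, 0.651, 0.001]
force: [1.1, 0.5, 1.4]
grip_width: 0.001
finger_force: 0.9
t: 22.0
position: [0.5798, -0.1185, 0.1079]
eef_rot: [0.001, 0.759, 0.651, 0.001]
force: [5.3, -0.3, -1.2]
grip_width: 0.001
finger_force: 2.8
at [ 0.5798 -0.1185  0.1079] loader [ 27.9  56.7 107.9] tool y deg -8.7
```

```bash
python3 -m inch '[{"dx":0,"dy":-0.004,"dz":0,"wx":0,"wy":0,"wz":0},{"dx":0,"dy":-0.008,"dz":0,"wx":0,"wy":0,"wz":0},{"dx":0,"dy":-0.012,"dz":0,"wx":0,"wy":0,"wz":0},{"dx":0,"dy":-0.012,"dz":0,"wx":0,"wy":0,"wz":0},{"dx":0,"dy":-0.012,"dz":0,"wx":0,"wy":0,"wz":0}]'
python3 -c "
from h import *
plan()"
```

```text
t: 22.5
position: [0.5796, -0.1185, 0.108]
eef_rot: [0.002, 0.759, 0.651, 0.002]
force: [13.1, -1.7, -6.4]
grip_width: -0.0
finger_force: 6.6
at [ 0.5796 -0.1185  0.108 ] loader [ 27.9  56.6 108. ] tool y deg -8.7
```

The force rose to 13 N with no further motion, so the guard is shut. I'll back off, lift away and check.

```bash
python3 -m inch '[{"dx":0,"dy":0.06,"dz":0,"wx":0,"wy":0,"wz":0},{"dx":0,"dy":0.12,"dz":0,"wx":0,"wy":0,"wz":0},{"dx":0,"dy":0.12,"dz":-0.3,"wx":0,"wy":0,"wz":0},{"dx":0,"dy":0.12,"dz":-0.6,"wx":0,"wy":0,"wz":0},{"dx":0,"dy":0.12,"dz":-0.8,"wx":0,"wy":0,"wz":0}]' &&
python3 -m inch '[{"dx":0.2,"dy":0.3,"dz":0,"wx":0,"wy":0,"wz":0},{"dx":0.4,"dy":0.6,"dz":0,"wx":0,"wy":0,"wz":0},{"dx":0.4,"dy":0.6,"dz":0,"wx":0,"wy":0,"wz":0},{"dx":0.4,"dy":0.6,"dz":0,"wx":0,"wy":0,"wz":0},{"dx":0.4,"dy":0.6,"dz":0,"wx":0,"wy":0,"wz":0}]'
python3 - <<'E'
from h import *
plan()
t=cams.get_image("top"); s=cams.get_image("side"); l=cloud(t).reshape(-1,3)*1000; d=l[:,:2]-O; L=np.c_[d@EX,d@EY,l[:,2]]
g=L[(abs(L[:,0]-30)<40)&(abs(L[:,1]-40)<40)&(L[:,2]>118)&(L[:,2]<142)]; print("handle",np.round([g.min(0),g.max(0)],1) if len(g) else "hidden")
a=np.hstack([cv2.resize(t["frame"][130:330,110:560],(400,178)),np.zeros((178,0,3),np.uint8)]); b=cv2.resize(s["frame"][60:420,150:550],(400,360))
cv2.imwrite("pics/fin.png",cv2.resize(np.vstack([a,b]),(440,592)))
E
```

```text
t: 23.0
position: [0.5955, -0.1206, 0.2306]
eef_rot: [0.001, 0.759, 0.651, 0.001]
force: [0.3, -0.2, -0.5]
grip_width: -0.003
finger_force: 0.0
t: 23.5
position: [0.6923, -0.0757, 0.2273]
eef_rot: [0.0, 0.759, 0.651, -0.001]
force: [-0.8, -1.0, -0.1]
grip_width: -0.001
finger_force: 0.0
at [ 0.6923 -0.0757  0.2273] loader [-31.4 161.5 227.3] tool y deg -8.7
handle [[  3.1  26.6 118.6]
 [ 52.3  41.  137.9]]
```

View pics/fin.png

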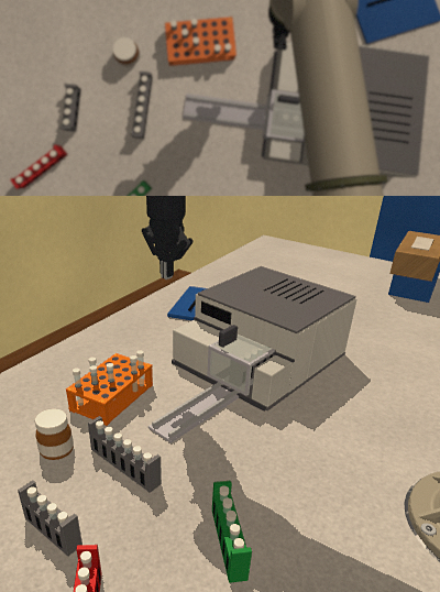

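The side view shows the guard shut, with its handle at (230,333). The track is empty, the arm is clear, and the bystanders and other carriers haven't moved.

```bash
python3 -c "
from h import *
print(finish_job())"
```

```text
the job is handed in; nothing more can be done
None
```

The five-tube carrier is loaded: it is upright and against the end stop, the guard is shut behind it, and the other carriers and bench items look unmoved. I handed the job in at about 23.6 s. The force reading peaked at about 49 N, at the fingertips, while I pushed the guard against its open stop.

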